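# Photograph a finished print from wireless control pods

### The job

Take the picture of the finished print with the control pods on the table: push the raised end of the rocker fully down to switch on the copy lights, then push the square key fully down so that it stays down, then press the large round button fully home for a moment and let it come back up. Press them in that order with the fingertips. Do not lift or shift any pod, leave the small round button unpressed, and leave everything else on the table where it is.

Things in the scene. Friction and masses are not known exactly. Their poses are not given: they have to be found in the camera images.
- lamp_pod: loose grey plastic box 100 x 70 x 40 mm high (body x, y, z) on rubber feet, 0.36 to 0.63 kg; origin at the centre of its underside, z up; may stand at any yaw. Carries the white rocker across the middle of its top.
- lamp_rocker (a joint): Tilt of the white rocker, 60 mm long (pod x) by 36 mm wide, its top a shallow V, pivoted at its middle about the pod's y at the pod's top face. Starts at -0.2 to -0.15 rad: its +x half raised (outer edge about 18 mm over the pod, the other half flat at 6 mm); +0.2 is the stop, that half flat and 6 mm over the pod, lights on. No spring; it stays where left.
- rocker_raised_end (a point): Point on the rocker's top surface 20 mm from its pivot towards the end that is raised at the start, on the centre line; it moves with the rocker, about 8 mm down in all. The place to press: about 2.5 N straight down here moves it.
- camera_pod: loose grey plastic box 100 x 70 x 40 mm high (body x, y, z) on rubber feet, 0.36 to 0.63 kg; origin at the centre of its underside, z up; may stand at any yaw. Carries the white square key in a black collar at the middle of its top.
- camera_key (a joint): How far the square key is pressed, m: 0 up (start), 0.006 fully down. It slides straight down against about 2.5 N of friction and stays down when left.
- camera_key_top (a point): Centre of the top face of the square key (28 x 28 mm), 62 mm above the table when up; it stands 10 mm proud of a 44 mm square, 12 mm high collar on the pod.
- shutter_pod: loose grey plastic box 100 x 70 x 40 mm high (body x, y, z) on rubber feet, 0.36 to 0.63 kg; origin at the centre of its underside, z up; may stand at any yaw. Carries the large round white button in a black collar at the middle of its top.
- shutter_button (a joint): How far the large round button is pressed, m: 0 up (start), 0.006 fully home. A spring returns it; 1.2 N starts it, 4 N takes it fully home.
- shutter_button_top (a point): Centre of the top of the large round button (36 mm across), 62 mm above the table when up; it stands 10 mm proud of a 52 mm round, 12 mm high collar on the pod.
- turntable_pod: loose grey plastic box 100 x 70 x 40 mm high (body x, y, z) on rubber feet, 0.36 to 0.63 kg; origin at the centre of its underside, z up; may stand at any yaw. Carries the small round white button (18 mm across, in a 34 mm black collar, top 62 mm above the table) at the middle of its top. Not part of the job.
- small_button (a joint): How far the small round button on turntable_pod is pressed, m: 0 up, 0.006 down, sprung. To be left alone.
- ink_jar: Bystander: loose round lidded jar, 64 mm across, 75 mm high; origin under its centre.
- paint_tub: Bystander: loose round lidded tub, 54 mm across, 55 mm high; origin under its centre.
- mug: Bystander: loose blue mug, 76 mm across, 90 mm high, handle towards its y; origin under its centre.
- tape_roll: Bystander: loose roll of tape lying flat, 100 mm across, 25 mm high; origin under its centre.
- brush: Bystander: loose paint brush lying flat, 200 mm long along its x; origin under its middle.
- palette_knife: Bystander: loose wide palette knife (blade 65 mm wide) lying flat, 200 mm long along its x; origin under its middle.
- brayer: Bystander: loose ink roller lying flat, 170 mm long along its x, rubber roll 36 mm thick and 80 mm wide at the +x end; origin on the table under its middle.
Mind the look-alikes: they are no part of the job. What is shaped like the shutter_pod but purple is not meant.

How it is judged:
By the outcome, as a careful person would: the job done as asked, in the order asked, and still so for the second after the job is handed in, with the robot touching nothing.
It also fails if it takes over 46 s, if anything falls off the work surface, if the arm or the gripper's body presses on something with over 40 N, if the wrist force passes 120 N, or if a joint passes its speed limit or range.

### The arm

A 6-joint arm with a two-finger parallel gripper is mounted at the origin on the work surface. World frame = base frame: x ahead of the robot, y to its left, z up, the work surface at z = 0. Lengths are in m, angles in rad, forces in N, time in s.
With the tool pointing down it reaches from about 0.3 to 0.75 m from the base axis. Payload 8.5 kg.
Tool frame: the origin (TCP) lies at the very end of the fingers, on their centre line; the grasp point (between the pads) lies 19 mm behind it; z points along the fingers, y is the line along which they close (so a half turn about z gives the same grasp; the last joint's range is limited). The gripper opens to 85 mm and grips with 20 to 120 N. Pads are 22 mm wide; open, the fingers measure 114 mm over their backs; the gripper's body (76 mm by 85 mm) begins 54 mm behind the grasp point. The pads swing forward as they close: fully open they stand 13 mm farther back than shut.
Start: joints at [-1.469, 0.381, 1.297, -0, 1.464, -0.215], TCP at [0.171, -0.523, 0.231] pointing down, gripper open.
Joint ranges: [-3.11, 3.11], [-0.89, 2.33], [0.22, 2.48], [-1.42, 4.56], [0.17, 2.85], [-2.88, 2.88]. Speed limits (rad/s): [2.39, 2.39, 3.14, 3.14, 3.14, 3.14].

### API

Orientations are given as [roll, pitch, yaw] about the fixed x, y, z axes, in that order (R = Rz(yaw) Ry(pitch) Rx(roll)).
In Python, from plant import monitor, vision, ticket gives the robot as it stands.
- The arm moves only by the tool carry_out, never from a script. Its argument "rows" is text: rows parted by semicolons, each of 5 numbers parted by spaces: the shift along the world's x, y, z in m, then the turn about the world's z in rad, then the opening, from -1 (shut) to 1 (fully open). A call has 1 to 20 rows; each row is the pose to reach, as a shift and turn from the pose commanded when the call began; what a row does not reach only later rows make up. A row lasts 1/12 s, in which the tool goes at most 41.7 mm and 7.16 degrees, less where a joint would pass 70% of its speed; a pose out of reach is approached as far as the arm can. A call with a gripper value outside its range is refused whole. The fingers move at their own pace and stop on an object; "force" is the grip in N (left out, the last holds). Time passes only in rows, so rows that repeat a pose let the fingers close. It gives the time, the measured TCP pose, the force, the opening and the grip force at its end, in the units of the state.
- monitor.sense(): the state, without advancing time (a new reading comes with each control period).
- vision.read_camera(name): name is "scene" or "top"; returns the picture (480x640x3 uint8, red, green, blue); there is no depth.
- vision.get_calibration(name): a dict with "intrinsics" (3x3 intrinsics, pixels), "eye" and "rotation" of the camera in the world. Camera axes: x right, y down, z forward; pixel columns grow to the right and rows downward; lengths in m; the calibration is good to about 2 mm. A picture is of the moment at which its call begins. get_calibration takes no time and is no camera call.
- ticket.close_job(): hands the job in; it is judged then, once.
The state is a dict: "t": time; "q": joint angles; "joint_velocities": joint speeds; "tau": joint torques, N m; "eef_pos": TCP position; "orientation": TCP orientation; "ft_force": force on the tool from outside, world axes, zero at the start; "wrist_torque": the same for the moment, N m; "finger_gap": opening from 0.0 (shut) to 1.0 (fully open); "grip_force": force on a finger pad.
Only numpy, scipy, OpenCV 4.12 (cv2) and the standard library are available. Lean on these libraries where they do the work, as an engineer would, in place of code of your own. Each camera call takes 0.05 s, during which the arm holds its last target. There are 200 camera calls.

## Working session

There is one attempt and no reset: what is moved stays moved. The work goes in short steps, Python scripts to look and compute and a tool call to move; the robot and the scene stay as the last step left them, time stands still between calls to the robot, and variables do not carry over. Pictures are saved under pics/ and viewed, at most 10 in all, crops included, and the job is handed in when it is done.

Besides the shell and the picture viewer there is one more tool, called after "Call:" by a JSON object that holds its "method" and its "body", one argument or row to a line. carry_out: Moves the arm, as the interface text tells. Its arguments: {"type":"object","properties":{"rows":{"type":"string"},"force":{"type":"number"}},"required":["rows"]}

```bash
mkdir -p pics
python3 - <<'E'
from plant import monitor, vision
import cv2
for n in("top","scene"):
    im=vision.read_camera(n); cv2.imwrite(f"pics/{n}0.png",im[:,:,::-1])
    c=vision.get_calibration(n); print(n,c)
s=monitor.sense(); print(s)
E
```

```text
top {'intrinsics': array([[531.95384466,   0.        , 318.03343376],
       [  0.        , 531.95384466, 241.20822557],
       [  0.        ,   0.        ,   1.        ]]), 'eye': array([0.43914735, 0.08025565, 1.47421151]), 'rotation': array([-3.03711393, -0.00911445, -1.5909552 ])}
scene {'intrinsics': array([[602.31494318,   0.        , 318.84052557],
       [  0.        , 602.31494318, 232.79516617],
       [  0.        ,   0.        ,   1.        ]]), 'eye': array([ 1.76820319, -0.01335402,  1.18793384]), 'rotation': array([-2.33400098, -0.00931943,  1.50676896])}
{'t': 0.1, 'q': array([-1.46934551e+00,  3.81157196e-01,  1.29818680e+00,  2.03345624e-06,
        1.46359102e+00, -2.15275048e-01]), 'joint_velocities': array([-0.0011558 , -0.00123931, -0.00256069, -0.00011264, -0.00041872,
       -0.00164288]), 'tau': array([ 2.71760400e-03, -4.49224198e+01, -2.31658781e+01, -1.99328015e-04,
        3.64939355e-03,  1.46271833e-05]), 'eef_pos': array([ 0.17128505, -0.52236833,  0.23075755]), 'orientation': array([-3.14028170e+00, -2.88725850e-04,  3.16725453e-01]), 'ft_force': array([-0.26980078,  0.10415002,  0.21471977]), 'wrist_torque': array([ 0.06373832, -0.02262243,  0.00282385]), 'grip_force': 0.0, 'finger_gap': 1.001494764957332}
```

View pics/top0.png

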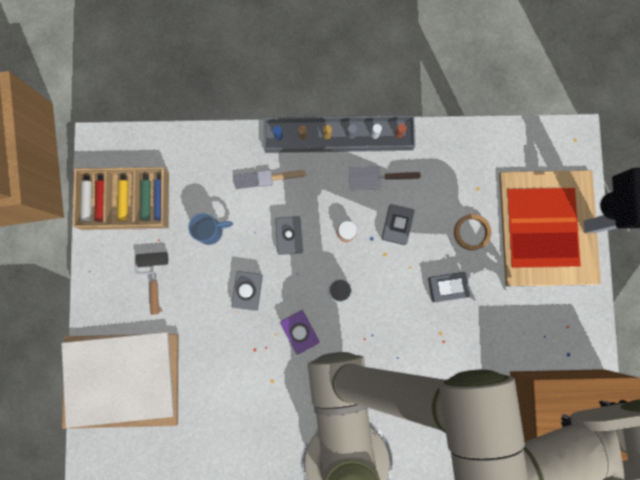

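View pics/scene0.png

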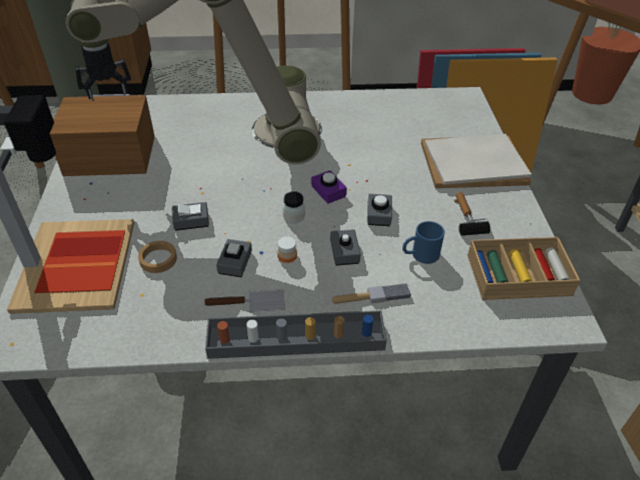

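The top view shows the rocker pod at (450,287), the square-key pod at (399,224), a grey pod with a large round button at (246,290), a grey pod with a small round button at (289,235), and the purple decoy at (299,332). The ones I want are the rocker, the square key and the grey large-button pod. I'll confirm them in one enlarged crop sheet.

Run:
```python
import cv2,numpy as np
t=cv2.imread("pics/top0.png");s=cv2.imread("pics/scene0.png")
def c(im,u,v,r=26): return cv2.resize(im[v-r:v+r,u-r:u+r],(266,266),interpolation=cv2.INTER_CUBIC)
a=np.hstack([c(t,450,287),c(t,399,224),c(t,246,290)])
b=np.hstack([c(s,190,214),c(s,235,255),c(s,380,208)])
cv2.imwrite("pics/crop.png",np.vstack([a,b]))
```

```text
(no output)
```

View pics/crop.png

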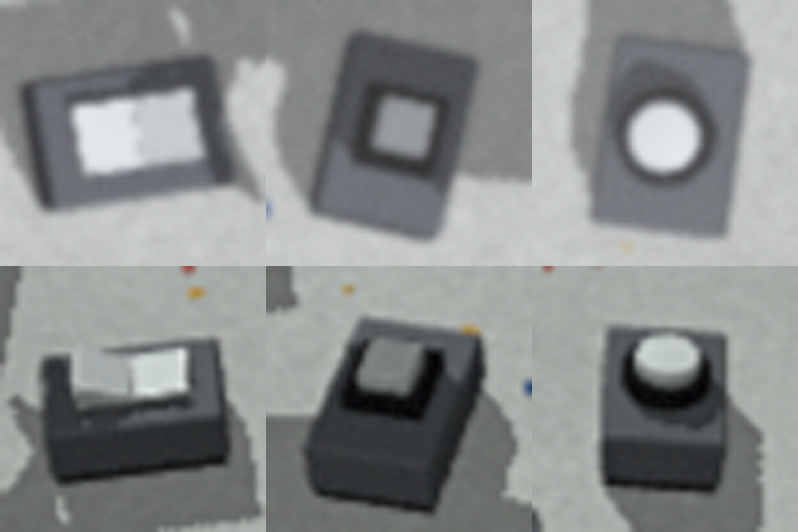

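The crops confirm all three: rocker, square key in shadow (grey) in its black collar, and the large white round button on the grey pod. Next I'll measure from both views.

```bash
cat > h.py <<'E'
import cv2,numpy as np
from scipy.spatial.transform import Rotation as R
from plant import vision
C={n:vision.get_calibration(n) for n in("top","scene")}
def ray(n,p):
    c=C[n];d=R.from_euler('xyz',c["rotation"]).as_matrix()@np.linalg.solve(c["intrinsics"],[p[0],p[1],1]);return c["eye"],d/np.linalg.norm(d)
def plane(n,p,z):
    e,d=ray(n,p);return e+d*(z-e[2])/d[2]
def tri(pt,ps):
    A=0;b=0;L=[]
    for n,p in(("top",pt),("scene",ps)):
        e,d=ray(n,p);M=np.eye(3)-np.outer(d,d);A=A+M;b=b+M@e;L.append((e,M))
    x=np.linalg.solve(A,b);return x,np.linalg.norm(L[0][1]@(x-L[0][0]))
def blob(im,u,v,lo,hi,r=22,k=8):
    g=cv2.resize(cv2.cvtColor(im,cv2.COLOR_BGR2GRAY)[v-r:v+r,u-r:u+r],None,fx=k,fy=k,interpolation=cv2.INTER_CUBIC)
    m=cv2.inRange(g,lo,hi);n,l,s,c=cv2.connectedComponentsWithStats(m)
    i=l[r*k,r*k]; m=(l==i).astype(np.uint8)
    f=lambda p:(np.asarray(p)+.5)/k-.5+[u-r,v-r]
    q=cv2.boxPoints(cv2.minAreaRect(max(cv2.findContours(m,0,2)[0],key=cv2.contourArea)))
    return i,s[i][4]/k/k,f(c[i]),f(q)
E
python3 - <<'E'
from h import *
np.set_printoptions(precision=4,suppress=True)
t=cv2.imread("pics/top0.png");s=cv2.imread("pics/scene0.png")
g=lambda im,u,v,r:print(cv2.cvtColor(im,cv2.COLOR_BGR2GRAY)[v-r:v+r+1,u-r:u+r+1])
np.set_printoptions(linewidth=200,precision=4,suppress=True)
g(t,450,287,14)
g(s,188,211,15)
for n,im,u,v,lo,hi,z in(("top",t,450,287,150,255,.052),("top",t,400,223,105,200,.062),("top",t,246,290,150,255,.062),("top",t,289,234,150,255,.062),("scene",s,188,211,130,255,.052),("scene",s,234,249,85,150,.062),("scene",s,380,201,130,255,.062)):
    i,a,c,q=blob(im,u,v,lo,hi);print(n,i,a,c,q.tolist(),plane(n,c,z),"\n",np.array([plane(n,x,z)[:2] for x in q]).tolist())
E
```

```text
[[131 131 132 131 130 128 130 130 126 120 118 118 117 115 114 108  99  93  87  84  82  80  78  72  75  76  74  74  78]
 [127 128 128 123 117 115 117 114 111 101 101 101  99  96  94  86  81  74  75  72  76  79  80  76  76  72  76  77  77]
 [118 117 110 106 101 100  95  96  97  97  96  98  99  95  92  85  76  75  72  76  75  83  81  77  73  76  73  73  74]
 [ 98 100  99  98  98 100 105 105 107 105 108 105 102  90  80  78  76  74  75  74  76  78  76  75  75  73  75  74  75]
 [101 106 107 106 105 104 105 105 105 104 105 102  95  82  77  73  73  77  76  77  76  79  84  88  87  85  74  71  74]
 [106 104 104 100  98  97  98  96  91  93  92  90  88  81  77  82  85  89  91  91  98 107 124 141 142 120  86  75  74]
 [100  93  90  86  82  82  85  86  85  93  98 103 105 106 107 115 131 141 143 144 146 158 174 190 189 158 102  76  73]
 [ 98  86  88  93  98 102 102 107 122 142 159 163 167 167 163 167 179 194 194 190 190 195 199 204 202 167 106  76  75]
 [101  98 124 152 163 166 165 169 182 204 218 222 219 214 201 195 197 203 203 202 202 202 203 204 197 166 106  76  74]
 [105 118 166 212 221 222 220
[... 8184 characters left out ...]
 253.5986] [[211.5625, 238.1875], [255.4375, 238.1875], [255.4375, 270.4375], [211.5625, 270.4375]] [ 0.6609 -0.1454  0.062 ] 
 [[0.5994307589441208, -0.21526005771766307], [0.6058059855151239, -0.09830948274150961], [0.7232347801969932, -0.0969183632884707], [0.7170857520455751, -0.2077392595055719]]
scene 2 85.0 [379.9237 198.9863] [[373.26337718963623, 195.44404983520508], [385.5122814178467, 193.81086254119873], [386.6476516723633, 202.32614517211914], [374.39874839782715, 203.95933151245117]] [0.4633 0.2569 0.062 ] 
 [[0.44658516833254924, 0.23981906557316815], [0.4411729160818416, 0.276355717109918], [0.47889664886730987, 0.27416236260860877], [0.4841011106429467, 0.23820111012242726]]
```

Run:
```python
from h import *
np.set_printoptions(precision=4,suppress=True)
for n,a,b in(("+x,-y",(460.9,278.2),(177.6,211.8)),("+x,+y",(437.6,281.2),(200.2,212.4)),("-x,-y",(463.4,291.5),(177.6,203)),("-x,+y",(439.5,294.8),(199.8,204.0)),("key",(399.5,222.4),(234.7,246.7)),("shutter",(245.33,290.39),(379.92,198.99))): print(n,*tri(a,b))
# seam between halves, z 0.046
for p in((449.3,280.6),(451.4,292.6)):print("seam",plane("top",p,.046))
```

```text
+x,-y [ 0.4811 -0.3167  0.0555] 0.001716591018578268
+x,+y [ 0.4746 -0.256   0.0447] 0.0011979830164782323
-x,-y [ 0.4456 -0.3205  0.0578] 0.0012378747004860424
-x,+y [ 0.4381 -0.2598  0.0447] 0.001421290954567632
key [ 0.6337 -0.154   0.0609] 0.0013812579894443592
shutter [0.46   0.2585 0.0592] 0.0008586602044155956
seam [ 0.4755 -0.286   0.046 ]
seam [ 0.4434 -0.2902  0.046 ]
```

Raised end is at −y (edges triangulate to 56–58 mm, against 45 mm at +y). The press point is (0.462, −0.308). I'll shut the fingers and hover there.

Call:
{"method": "carry_out", "body": {
  "rows": "0 0 0.02 0 -1; 0.145 0.107 0.02 -0.08 -1; 0.145 0.107 0.02 -0.08 -1; 0.145 0.107 0.02 -0.08 -1; 0.145 0.107 0.02 -0.08 -1; 0.291 0.215 0 -0.17 -1; 0.291 0.215 0 -0.17 -1; 0.291 0.215 0 -0.17 -1; 0.291 0.215 0 -0.17 -1; 0.291 0.215 0 -0.17 -1; 0.291 0.215 -0.08 -0.17 -1; 0.291 0.215 -0.08 -0.17 -1; 0.291 0.215 -0.15 -0.17 -1; 0.291 0.215 -0.15 -0.17 -1; 0.291 0.215 -0.15 -0.17 -1; 0.291 0.215 -0.15 -0.17 -1",
  "force": 20
}}

```text
t: 1.43
eef_pos: [0.4621, -0.3074, 0.0809]
orientation: [-3.14, 0.001, 0.147]
ft_force: [-0.7, -0.6, 1.3]
finger_gap: 0.002
grip_force: 0.0
```

Call:
{"method": "carry_out", "body": {
  "rows": "0 0 -0.01 0 -1; 0 0 -0.018 0 -1; 0 0 -0.02 0 -1; 0 0 -0.022 0 -1; 0 0 -0.024 0 -1; 0 0 -0.026 0 -1; 0 0 -0.028 0 -1; 0 0 -0.03 0 -1; 0 0 -0.032 0 -1; 0 0 -0.033 0 -1; 0 0 -0.033 0 -1; 0 0 -0.033 0 -1"
}}

```text
t: 2.43
eef_pos: [0.4623, -0.3075, 0.0482]
orientation: [-3.141, 0.0, 0.147]
ft_force: [-0.1, -1.6, 0.9]
finger_gap: 0.003
grip_force: 0.6
```

Call:
{"method": "carry_out", "body": {
  "rows": "0 0 -0.001 0 -1; 0 0 -0.0015 0 -1; 0 0 -0.002 0 -1; 0 0 -0.002 0 -1; 0 0 -0.002 0 -1"
}}

```text
t: 2.85
eef_pos: [0.4623, -0.3076, 0.0463]
orientation: [-3.142, -0.0, 0.147]
ft_force: [-0.0, -1.1, 2.3]
finger_gap: -0.001
grip_force: 0.9
```

Call:
{"method": "carry_out", "body": {
  "rows": "0 0 -0.0005 0 -1; 0 0 -0.001 0 -1; 0 0 -0.0015 0 -1; 0 0 -0.0015 0 -1; 0 0 -0.0015 0 -1"
}}

```text
t: 3.27
eef_pos: [0.4624, -0.3077, 0.0457]
orientation: [3.141, -0.0, 0.147]
ft_force: [-2.1, -0.3, 11.8]
finger_gap: -0.0
grip_force: 5.7
```

Call:
{"method": "carry_out", "body": {
  "rows": "0 0 0.03 0 -1; 0 0 0.07 0 -1; 0 0 0.11 0 -1; 0.171 0.153 0.11 0 -1; 0.171 0.153 0.11 0 -1; 0.171 0.153 0.11 0 -1; 0.171 0.153 0.11 0 -1; 0.171 0.153 0.11 0 -1; 0.171 0.153 0.11 0 -1; 0.171 0.153 0.07 0 -1; 0.171 0.153 0.04 0 -1; 0.171 0.153 0.04 0 -1; 0.171 0.153 0.04 0 -1; 0.171 0.153 0.04 0 -1"
}}

```text
t: 4.43
eef_pos: [0.6339, -0.155, 0.0865]
orientation: [3.141, -0.002, 0.146]
ft_force: [0.8, 0.9, -0.1]
finger_gap: -0.001
grip_force: 0.0
```

Run:
```python
from plant import vision
import cv2,numpy as np
t=vision.read_camera("top")[:,:,::-1];s=vision.read_camera("scene")[:,:,::-1]
def c(im,u,v,r=32): return cv2.resize(im[v-r:v+r,u-r:u+r],(300,300),interpolation=cv2.INTER_CUBIC)
cv2.imwrite("pics/crop1.png",np.vstack([np.hstack([c(t,450,287),c(s,190,214)]),np.hstack([c(t,399,224),c(s,235,245)])]))
```

```text
(no output)
```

View pics/crop1.png

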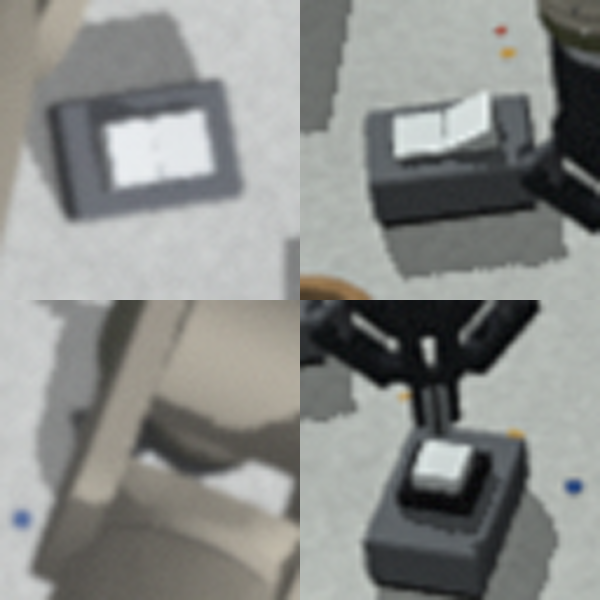

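The crop shows the rocker flipped: its −y half is flat and its +y half is raised. The fingertips are over the key, so I'll press it next.

Call:
{"method": "carry_out", "body": {
  "rows": "0 0 -0.012 0 -1; 0 0 -0.02 0 -1; 0 0 -0.022 0 -1; 0 0 -0.024 0 -1; 0 0 -0.026 0 -1; 0 0 -0.0275 0 -1; 0 0 -0.029 0 -1; 0 0 -0.029 0 -1; 0 0 -0.029 0 -1"
}}

```text
t: 5.28
eef_pos: [0.6335, -0.1547, 0.0561]
orientation: [3.141, -0.0, 0.147]
ft_force: [-1.4, 0.1, 3.3]
finger_gap: 0.0
grip_force: 1.4
```

Call:
{"method": "carry_out", "body": {
  "rows": "0 0 -0.0005 0 -1; 0 0 -0.001 0 -1; 0 0 -0.0015 0 -1; 0 0 -0.0015 0 -1; 0 0 -0.0015 0 -1"
}}

```text
t: 5.7
eef_pos: [0.6335, -0.1548, 0.056]
orientation: [3.141, -0.001, 0.147]
ft_force: [-5.1, 0.5, 12.2]
finger_gap: 0.002
grip_force: 6.3
```

Call:
{"method": "carry_out", "body": {
  "rows": "0 0 0.03 0 -1; 0 0 0.07 0 -1; 0 0 0.11 0 -1; -0.173 0.413 0.11 0 -1; -0.173 0.413 0.11 0 -1; -0.173 0.413 0.11 0 -1; -0.173 0.413 0.11 0 -1; -0.173 0.413 0.11 0 -1; -0.173 0.413 0.11 0 -1; -0.173 0.413 0.11 0 -1; -0.173 0.413 0.11 0 -1; -0.173 0.413 0.11 0 -1; -0.173 0.413 0.11 0 -1; -0.173 0.413 0.11 0 -1; -0.173 0.413 0.07 0 -1; -0.173 0.413 0.035 0 -1; -0.173 0.413 0.03 0 -1; -0.173 0.413 0.03 0 -1; -0.173 0.413 0.03 0 -1"
}}

```text
t: 7.28
eef_pos: [0.4613, 0.2584, 0.0855]
orientation: [-3.141, -0.001, 0.146]
ft_force: [0.6, 0.1, -0.3]
finger_gap: 0.003
grip_force: 0.0
```

Run:
```python
from plant import vision
import cv2,numpy as np
t=vision.read_camera("top")[:,:,::-1];s=vision.read_camera("scene")[:,:,::-1]
def c(im,u,v,r=32): return cv2.resize(im[v-r:v+r,u-r:u+r],(300,300),interpolation=cv2.INTER_CUBIC)
cv2.imwrite("pics/crop2.png",np.vstack([np.hstack([c(t,399,224),c(s,235,250)]),np.hstack([c(t,246,290),c(s,380,200)])]))
```

```text
(no output)
```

View pics/crop2.png

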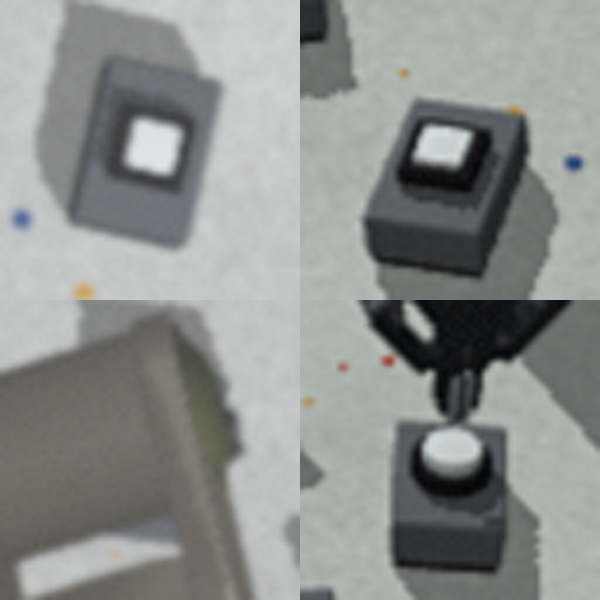

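The key is down and stays down, and the fingertips are over the large round button. Pressing it now; fully home should put its top at about 56 mm.

Call:
{"method": "carry_out", "body": {
  "rows": "0 0 -0.012 0 -1; 0 0 -0.018 0 -1; 0 0 -0.021 0 -1; 0 0 -0.024 0 -1; 0 0 -0.026 0 -1; 0 0 -0.028 0 -1; 0 0 -0.0295 0 -1; 0 0 -0.0305 0 -1; 0 0 -0.0305 0 -1; 0 0 -0.0305 0 -1; 0 0 -0.0305 0 -1"
}}

```text
t: 8.3
eef_pos: [0.4607, 0.2584, 0.0557]
orientation: [3.142, -0.002, 0.147]
ft_force: [-5.2, -4.4, 19.7]
finger_gap: -0.004
grip_force: 9.7
```

Call:
{"method": "carry_out", "body": {
  "rows": "0 0 0.01 0 -1; 0 0 0.05 0 -1; 0 0 0.09 0 -1; 0 0 0.13 0 -1; -0.08 -0.15 0.2 0 -1; -0.08 -0.15 0.2 0 -1; -0.08 -0.15 0.2 0 -1; -0.08 -0.15 0.2 0 -1; -0.08 -0.15 0.2 0 -1; -0.08 -0.15 0.2 0 -1; -0.08 -0.15 0.2 0 -1; -0.08 -0.15 0.2 0 -1"
}}

```text
t: 9.3
eef_pos: [0.3805, 0.1088, 0.2536]
orientation: [-3.141, 0.0, 0.147]
ft_force: [0.5, 0.9, 0.6]
finger_gap: -0.0
grip_force: 0.0
```

Run:
```python
from plant import vision,monitor
import cv2,numpy as np
t=vision.read_camera("top")[:,:,::-1];s=vision.read_camera("scene")[:,:,::-1]
def c(im,u,v,r=32): return cv2.resize(im[v-r:v+r,u-r:u+r],(260,260),interpolation=cv2.INTER_CUBIC)
s0=cv2.imread("pics/scene0.png")
L=((190,214),(235,250),(380,205))
cv2.imwrite("pics/crop3.png",np.vstack([np.hstack([c(i,*p) for p in L]) for i in(s0,s)]))
print(monitor.sense()["ft_force"])
```

```text
[ 0.52083418 -0.57127474  0.54624467]
```

View pics/crop3.png

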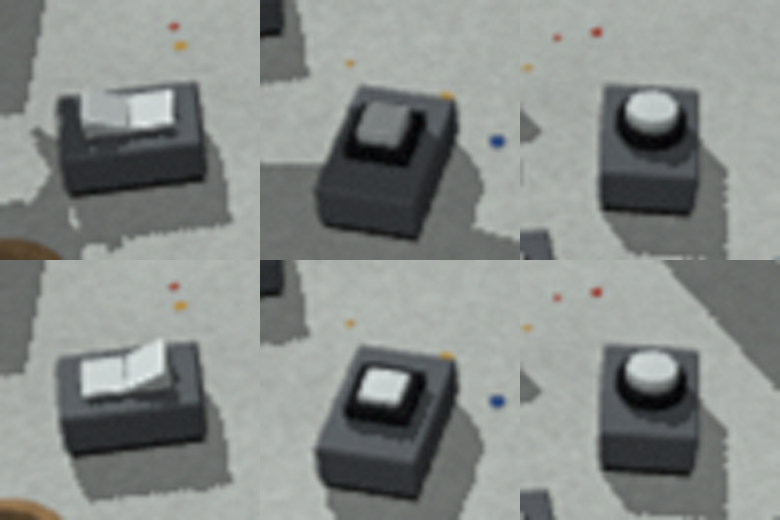

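The before and after crops show the rocker flipped, the key down, the button back up and the pods unmoved. Handing in.

```bash
python3 -c "
from plant import ticket
print(ticket.close_job())"
```

```text
the job is handed in; nothing more can be done
None
```

I pressed the rocker, then the square key, then the large round button, each to its stop and in that order. The final pictures show the rocker switched, the key down, the button back up and their three pods where they were. The job is handed in at about 9.4 s on the robot's clock; the verdict was not shown to me.

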